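# Unstack the abacus pile onto its display places

### The job

Take the pile apart from the top down, one thing at a time, laying each straight onto its own place before taking the next: the brass padlock flat in the middle of the white saucer, then the wooden pencil case on the cork board, then the yellow abacus on the yellow board, and last the blue abacus on the blue board. Lay the case and the abacuses centred and lengthwise along their boards, keep everything level without tipping or tumbling it, and let go of all of it at the end. Do not push the saucer about, and leave the green mug and the amber jar where they stand.

Things in the scene. Friction and masses are not known exactly. Their poses are not given: they have to be found in the camera images.
- padlock_center (a point): Brass padlock lying flat on top of the pile: body 36 x 36 mm, 24 mm high, plus a steel shackle that sticks out 22 mm along its +x, at mid height. The point is the centre of the brass body, 12 mm above its underside; z is up. Grip the body across y (36 mm). About 0.25 kg.
- pencil_case_center (a point): Jacaranda-wood pencil case, a dark brown closed box under the padlock: 120 mm long (x), 44 mm wide (y), 24 mm high. The point is its centre, 12 mm above its underside. Grip across y. About 0.13 kg.
- yellow_abacus_center (a point): Yellow plastic abacus lying flat under the pencil case: 170 mm long (x), 54 mm wide (y), 22 mm high, with red and green beads; its sides and underside are solid. The point is its centre, 11 mm above its underside. Grip across y. About 0.16 kg.
- blue_abacus_center (a point): Blue abacus lying flat on the shelf, the bottom of the pile: 210 mm long (x), 62 mm wide (y), 22 mm high, with white and red beads; its sides and underside are solid. The point is its centre, 11 mm above its underside. Grip across y. About 0.22 kg. Each thing in the pile lies roughly centred on the one below and turned up to 0.15 rad from it; nothing is fastened.
- saucer: White porcelain saucer with a chipped rim, loose on the shelf, the padlock's place: 156 mm across, 14 mm high; flat inner floor about 110 mm across, 5 mm above the shelf. Origin at the centre of its underside, z up. About 0.22 kg.
- cork_board: Bare cork slab, fixed to the shelf, the pencil case's place: 145 mm long (x), 70 mm wide (y), 12 mm high. Origin at the centre of its underside, so its top is 12 mm above it.
- yellow_board: Plain yellow slab, fixed to the shelf, the yellow abacus's place: 195 mm long (x), 76 mm wide (y), 12 mm high. Origin at the centre of its underside, top 12 mm above it.
- blue_board: Plain blue slab, fixed to the shelf, the blue abacus's place: 235 mm long (x), 84 mm wide (y), 12 mm high. Origin at the centre of its underside, top 12 mm above it.
- mug: Bystander: green mug, 76 mm across, 72 mm high, with a handle at its +y, loose on the shelf beyond the work. Origin at the centre of its underside.
- jar: Bystander: amber jar with a red cap, 60 mm across, 75 mm high, loose on the shelf beyond the work. Origin at the centre of its underside.
Mind the look-alikes: they are no part of the job. There is more than one size of the part that bears pencil_case_center; the job needs the larger. There is more than one size of the part that bears padlock_center; the job needs the smaller.

How it is judged:
By the outcome, as a careful person would: the job done as asked, in the order asked, and still so for the second after the job is handed in, with the robot touching nothing.
It also fails if it takes over 109 s, if anything falls off the work surface, if the arm or the gripper's body presses on something with over 40 N, if the wrist force passes 120 N, or if a joint passes its speed limit or range.

### The arm

A 7-joint arm with a two-finger parallel gripper is mounted at the origin on the work surface. World frame = base frame: x ahead of the robot, y to its left, z up, the work surface at z = 0. Lengths are in m, angles in rad, forces in N, time in s.
With the tool pointing down it reaches from about 0.35 to 0.9 m from the base axis. Payload 8.1 kg.
Tool frame: the origin (TCP) lies midway between the tips of the shut fingers; the grasp point (between the pads) lies 19 mm behind it; z points along the fingers, y is the line along which they close (so a half turn about z gives the same grasp; the last joint's range is limited). The gripper opens to 92 mm and grips with 3 to 60 N. Pads are 19 mm wide; open, the fingers measure 130 mm over their backs; the gripper's body (75 mm by 190 mm) begins 47 mm behind the grasp point.
Start: joints at [-1.381, 0.434, 0.025, 1.573, -0.012, 1.134, -0.075], TCP at [0.18, 0.598, 0.227] pointing down, gripper open.
Joint ranges: [-2.62, 2.62], [-0.44, 2.09], [-1.27, 1.32], [0.08, 2.57], [-1.32, 4.46], [0.12, 2], [-2.74, 2.74]. Speed limits (rad/s): [2.22, 2.22, 3.01, 3.01, 3.14, 3.14, 3.14].

### API

Orientations are given as a rotation vector (axis times angle).
In Python, from cell import readout, get_image, calibration, ticket gives the robot as it stands. The module is installed in compiled form; this text tells all that it offers.
- The arm moves only by the tool move_arm, never from a script. Its argument "series" is a list of rows, each a list of 6 numbers: the shift along the world's x, y, z as a fraction of full scale, then the turn, a rotation vector about the world's x, y, z as a fraction of full scale. A call has 1 to 5 rows; each row is the pose to reach, as a shift and turn from the pose commanded when the call began; what a row does not reach only later rows make up. Full scale, the value 1, is 0.75 m for a shift and 60 degrees for a turn. A row lasts 1/10 s, in which the tool goes at most 50 mm and 8.59 degrees, less where a joint would pass 70% of its speed; a pose out of reach is approached as far as the arm can. A call with a number of a shift or a turn outside -1 to 1 is refused whole. A call with a gripper value outside its range is refused whole. "claw" is the opening, from -1 (shut) to 1 (fully open), so that 0 is half open, set as the call begins (left out, the last holds). The fingers move at their own pace and stop on an object; "squeeze" is the grip in N (left out, the last holds). Time passes only in rows, so rows that repeat a pose let the fingers close. It gives the time, the measured TCP pose, the force, the opening and the grip force at its end, in the units of the state.
- readout.observe(): the state, without advancing time (a new reading comes with each control period).
- get_image(name): name is "side" or "top" or "wrist"; returns (picture, depth): 420x560x3 uint8, red, green, blue; 420x560 float32, m along the optical axis (not along the pixel's ray), 0 where there is no reading.
- calibration(name): a dict with "fx", "fy", "cx", "cy" (pixels), "view" (4x4, takes a point from world to camera coordinates); the wrist camera has in their place "mount" (4x4, takes a point from camera to tool coordinates, whose origin is the TCP and whose axes are the flange's). Camera axes: x right, y down, z forward; pixel columns grow to the right and rows downward; lengths in m; the calibration is good to about 2 mm. A picture is of the moment at which its call begins: read the wrist's pose just before it. calibration takes no time and is no camera call.
- ticket.sign_off(): hands the job in; it is judged then, once.
The state is a dict: "clock": time; "joints": joint angles; "dq": joint speeds; "joint_efforts": joint torques, N m; "position": TCP position; "ee_rot": TCP orientation; "force": force on the tool from outside, world axes, zero at the start; "ft_torque": the same for the moment, N m; "width": opening from 0.0 (shut) to 1.0 (fully open); "gripper_force": force on a finger pad.
Only numpy, scipy, OpenCV 4.12 (cv2) and the standard library are available. Lean on these libraries where they do the work, as an engineer would, in place of code of your own. Each camera call takes 0.05 s, during which the arm holds its last target. There are 200 camera calls.

## Working session

There is one attempt and no reset: what is moved stays moved. The work goes in short steps, Python scripts to look and compute and a tool call to move; the robot and the scene stay as the last step left them, time stands still between calls to the robot, and variables do not carry over. Pictures are saved under pics/ and viewed, at most 14 in all, crops included, and the job is handed in when it is done.

Besides the shell and the picture viewer there is one more tool, called after "Request:" as name(argument=value, ...), one argument or row to a line, values as JSON. move_arm: Moves the arm, as the interface text tells. Shift numbers are shares of 0.75 m and turn numbers shares of 60 degrees, none past 1 either way. Its arguments: {"type":"object","properties":{"series":{"type":"array"},"claw":{"type":"number"},"squeeze":{"type":"number"}},"required":["series"]}

```bash
mkdir -p pics
cat > h.py <<'E'
import numpy as np,cv2
from cell import readout,get_image,calibration,ticket
from scipy.spatial.transform import Rotation as R
def cloud(name):
    o=readout.observe(); c=calibration(name); im,d=get_image(name)
    v,u=np.mgrid[0:420,0:560]
    P=np.stack([(u-c['cx'])/c['fx']*d,(v-c['cy'])/c['fy']*d,d],-1)
    if 'view' in c: T=np.linalg.inv(c['view'])
    else:
        T=np.eye(4);T[:3,:3]=R.from_rotvec(o['ee_rot']).as_matrix();T[:3,3]=o['position'];T=T@c['mount']
    W=P@T[:3,:3].T+T[:3,3]; W[d==0]=np.nan
    return im,d,W
def save(n,im): cv2.imwrite('pics/%s.png'%n,im[:,:,::-1])
E
python3 - <<'E'
from h import *
for n in ['top','side']:
    im,d,W=cloud(n); save(n+'0',im); np.savez(n+'0.npz',im=im,W=W)
    print(n,calibration(n))
print(readout.observe())
E
```

```text
top {'fx': 459.45628459709116, 'fy': 459.45628459709116, 'cx': 279.76079812185685, 'cy': 208.6227779316941, 'view': array([[ 0.01103965, -0.99977808,  0.01794225, -0.09961894],
       [-0.99353718, -0.01299437, -0.11276093,  0.578286  ],
       [ 0.11296905, -0.01658145, -0.99346014,  1.15917215],
       [ 0.        ,  0.        ,  0.        ,  1.        ]])}
side {'fx': 543.2080447884732, 'fy': 543.2080447884732, 'cx': 277.1125577774961, 'cy': 216.76569575765635, 'view': array([[ 0.78188904, -0.62340617,  0.00377801, -0.49351551],
       [-0.41111796, -0.52016948, -0.74860252,  0.26586715],
       [ 0.46864864,  0.5837709 , -0.66300829,  1.15238155],
       [ 0.        ,  0.        ,  0.        ,  1.        ]])}
{'clock': 0.1, 'joints': array([-1.38058329,  0.43515163,  0.0249824 ,  1.57399478, -0.01161201,
        1.13402633, -0.07512009]), 'dq': array([-1.33298946e-03, -2.51018849e-03,  1.61842928e-04, -3.36654218e-03,
       -7.69513400e-05, -1.07091643e-03,  8.43089644e-04]), 'joint_efforts': array([ 2.50794947e-03, -6.69123316e+01,  9.87468101e-01, -3.15141642e+01,
       -6.06146897e-02,  3.73789645e-02,  5.46732485e-05]), 'position': array([0.18032249, 0.59793755, 0.22602899]), 'ee_rot': array([-4.58454698e-01, -3.10787285e+00,  2.24975143e-03]), 'force': array([-0.22210128, -0.42875596,  0.1428748 ]), 'ft_torque': array([ 0.01753242,  0.01636419, -0.02617906]), 'gripper_force': 0.0, 'width': 1.0045802922033862}
```

View pics/top0.png

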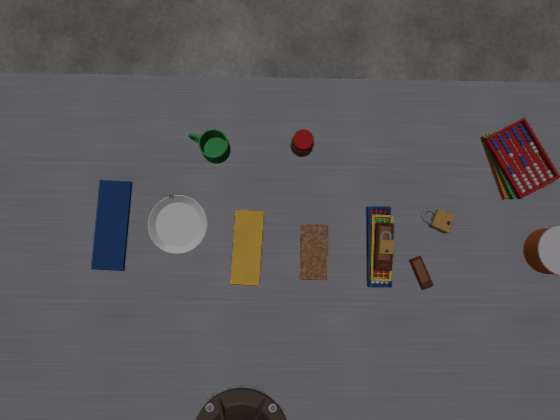

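View pics/side0.png

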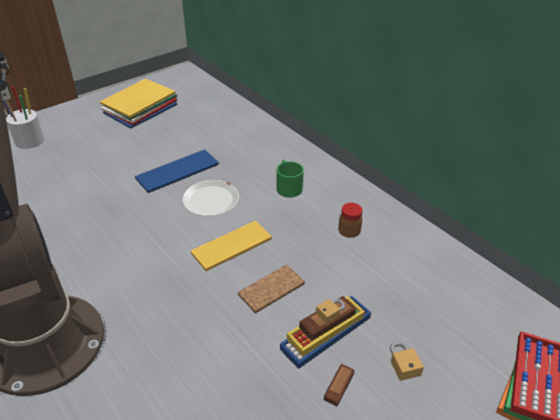

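The top view shows the pile at (380,247), with the padlock's shackle pointing up the image (+x). The boards are blue (112,225), yellow (247,248) and cork (314,252), and the saucer is at (178,224). The decoys are a big padlock (441,221) and a small case (421,272). The mug (213,145) and jar (303,142) are beyond the work. The side view agrees.

```bash
cat >> h.py <<'E'
def rect(W,m):
    p=W[m]; p=p[~np.isnan(p[:,0])]
    (c,s,a)=cv2.minAreaRect((p[:,:2]*1000).astype(np.float32))
    if s[0]<s[1]: a+=90; s=s[::-1]
    a=(a+90)%180-90
    return 'n%d c=(%.1f,%.1f) size=(%.0f,%.0f) ang=%.1f z=%.1f'%(len(p),c[0],c[1],s[0],s[1],a,np.median(p[:,2])*1000)
E
python3 - <<'E'
from h import *
for n,boxes in [('top',dict(blue=(85,170,145,280),sauc=(140,187,212,260),yel=(225,203,270,292),cork=(293,217,335,286),pile=(360,200,402,292))),('side',dict(blue=(125,145,225,195),sauc=(175,175,245,220),yel=(185,215,280,275),cork=(230,258,310,315),pile=(275,285,378,365)))]:
    f=np.load(n+'0.npz');W=f['W'];im=f['im']
    for k,(a,b,c,d) in boxes.items():
        m=np.zeros((420,560),bool);m[b:d,a:c]=1
        z=W[...,2]
        if k=='pile':
            for lo,hi in [(.008,.027),(.034,.05),(.058,.075),(.08,.11)]: print(n,k,lo,rect(W,m&(z>lo)&(z<hi)))
        else: print(n,k,rect(W,m&(z>(.0035 if k=='sauc' else .008))&(z<.05)))
    print(n,'table z',np.nanmedian(W[300:340,300:340,2]) if n=='top' else np.nanmedian(W[230:260,300:330,2]))
E
```

```text
top blue n2853 c=(534.2,333.1) size=(235,116) ang=-2.1 z=12.7
top sauc n2711 c=(542.4,182.4) size=(192,189) ang=1.5 z=7.1
top yel n2132 c=(474.5,-12.0) size=(213,87) ang=-3.5 z=12.7
top cork n1452 c=(470.3,-182.0) size=(145,70) ang=-1.3 z=12.9
top pile 0.008 n556 c=(487.3,-357.6) size=(209,74) ang=0.7 z=21.2
top pile 0.034 n507 c=(482.4,-353.4) size=(170,55) ang=-1.9 z=43.4
top pile 0.058 n586 c=(485.1,-353.1) size=(120,45) ang=-3.8 z=68.7
top pile 0.08 n286 c=(493.4,-354.2) size=(57,36) ang=-2.5 z=91.9
top table z 0.0010045771063410536
side blue n1503 c=(529.2,294.5) size=(237,194) ang=-3.6 z=11.3
side sauc n1293 c=(537.4,187.7) size=(211,185) ang=59.5 z=6.8
side yel n1620 c=(475.0,-65.8) size=(195,194) ang=-2.4 z=11.3
side cork n1376 c=(468.2,-184.1) size=(147,73) ang=-0.6 z=11.2
side pile 0.008 n1036 c=(494.6,-334.7) size=(220,210) ang=52.8 z=18.0
side pile 0.034 n769 c=(480.6,-355.7) size=(171,56) ang=-2.2 z=41.8
side pile 0.058 n759 c=(482.5,-355.4) size=(121,47) ang=-3.8 z=66.7
side pile 0.08 n357 c=(490.9,-355.2) size=(60,37) ang=-1.0 z=89.8
side table z -0.0012930469000522749
```

Request:
move_arm(
  series=[
    [0.24, -0.16, 0.1, 0, 0, 0.23],
    [0.24, -0.16, 0.1, 0, 0, 0.23],
    [0.24, -0.16, 0.1, 0, 0, 0.23],
    [0.24, -0.16, 0.1, 0, 0, 0.23],
    [0.24, -0.16, 0.1, 0, 0, 0.23],
  ],
  claw=0.3,
)

```text
clock: 0.6
position: [0.3645, 0.4754, 0.303]
ee_rot: [0.089, 3.138, -0.0]
force: [0.3, 0.3, -0.2]
width: 0.66
gripper_force: 0.0
```

Request:
move_arm(
  series=[
    [0.12, -0.3, 0, 0, 0, 0],
    [0.12, -0.3, 0, 0, 0, 0],
    [0.12, -0.3, 0, 0, 0, 0],
    [0.12, -0.3, 0, 0, 0, 0],
    [0.12, -0.3, 0, 0, 0, 0],
  ],
)

```text
clock: 1.1
position: [0.451, 0.2504, 0.3016]
ee_rot: [-0.084, -3.14, 0.001]
force: [0.1, 0.5, -0.0]
width: 0.648
gripper_force: 0.0
```

Run:
```python
from h import *
im,d,W=cloud('wrist'); save('w1',im); np.savez('w1.npz',im=im,W=W)
print(np.nanmin(W[...,0]),np.nanmax(W[...,0]),np.nanmin(W[...,1]),np.nanmax(W[...,1]),np.nanmedian(W[...,2]))
```

```text
0.19990265566892512 0.7934941864189885 -0.25809309616218484 0.6935297713282531 0.0012724487979062504
```

View pics/w1.png

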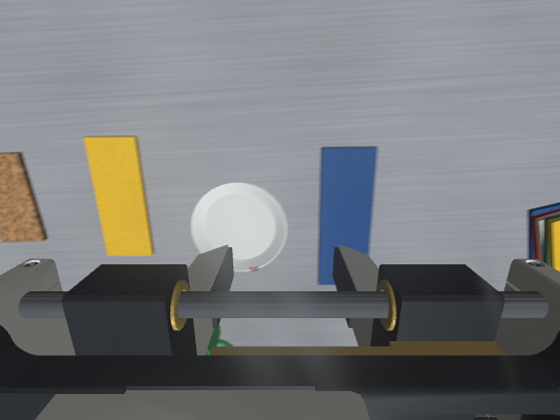

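Request:
move_arm(
  series=[
    [0.033, -0.33, 0, 0, 0, 0],
    [0.033, -0.33, 0, 0, 0, 0],
    [0.033, -0.33, 0, 0, 0, 0],
    [0.033, -0.33, 0, 0, 0, 0],
    [0.033, -0.33, 0, 0, 0, 0],
  ],
)

```text
clock: 1.65
position: [0.4748, 0.004, 0.3017]
ee_rot: [0.082, 3.141, 0.0]
force: [1.3, 0.6, 0.3]
width: 0.65
gripper_force: 0.0
```

Run:
```python
from h import *
im,d,W=cloud('wrist'); save('w2',im); np.savez('w2.npz',im=im,W=W)
print(np.nanmin(W[...,0]),np.nanmax(W[...,0]),np.nanmin(W[...,1]),np.nanmax(W[...,1]),np.nanmedian(W[...,2]))
```

```text
0.22448525708347386 0.8129089492835273 -0.5023133095006465 0.47665967065993164 0.0025780224289388975
```

Request:
move_arm(
  series=[
    [0.0, -0.333, 0, 0, 0, 0],
    [0.0, -0.333, 0, 0, 0, 0],
    [0.0, -0.333, 0, 0, 0, 0],
    [0.0, -0.333, 0, 0, 0, 0],
    [0.0, -0.333, 0, 0, 0, 0],
  ],
)

```text
clock: 2.2
position: [0.4751, -0.2451, 0.3017]
ee_rot: [0.081, 3.14, 0.0]
force: [1.2, 1.2, 0.7]
width: 0.648
gripper_force: 0.0
```

Run:
```python
from h import *
im,d,W=cloud('wrist'); save('w3',im); np.savez('w3.npz',im=im,W=W)
print(readout.observe()['joints'],np.nanmin(W[...,0]),np.nanmax(W[...,0]),np.nanmin(W[...,1]),np.nanmax(W[...,1]),np.nanmedian(W[...,2]))
```

```text
[-0.02216392  0.24040997  0.5235082   1.7056298  -0.12174265  1.22653543
  2.0403713 ] 0.224712501778968 0.8232381704282832 -0.7520314662605582 0.22781475311485974 0.0013777908901706215
```

View pics/w3.png

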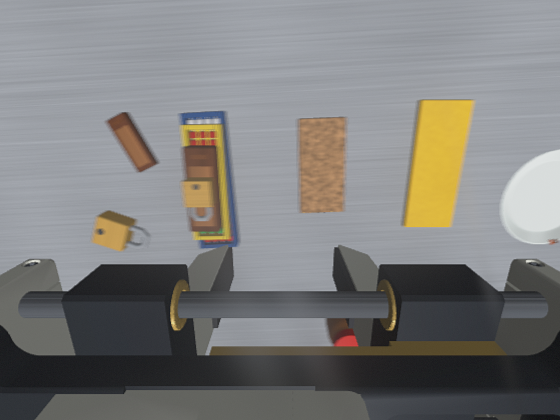

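The wrist views show every board, the saucer and the pile clearly: w3 has the pile at (205,180), cork (322,165) and yellow (438,163). w1 has saucer (240,225) and blue board (347,215). Next I'll fit them in each view by height and colour.

```bash
cat > fit.py <<'E'
from h import *
def big(m,er=1):
    m=m.astype(np.uint8)
    if er: m=cv2.morphologyEx(m,cv2.MORPH_OPEN,np.ones((3,3)))
    n,l,s,c=cv2.connectedComponentsWithStats(m,connectivity=4)
    return l==1+np.argmax(s[1:,4])
def near(W,x,y,r): return np.hypot(W[...,0]-x,W[...,1]-y)<r
def boards(n,f):
    im,W=f['im'],f['W']; z=W[...,2]
    h=cv2.cvtColor(im,cv2.COLOR_RGB2HSV); H,S,V=[h[...,i] for i in range(3)]
    for k,x,y,r,c in [('blue',.534,.321,.14,(H>100)&(H<125)&(S>120)),('yel',.472,-.01,.12,(H>15)&(H<30)&(S>150)),('cork',.47,-.182,.1,(S>60)&(H<20)),('sauc',.54,.185,.1,(S<28)&(V>150))]:
        m=c&near(W,x,y,r)&(z>(.008 if k!='sauc' else .003))&(z<.03)
        if m.sum()>500: print(n,k,rect(W,big(m)))
def pile(n,f,x=.485,y=-.355,zs=((.010,.026),(.034,.048),(.058,.072),(.083,.1))):
    W=f['W'];z=W[...,2]
    for lo,hi in zs:
        m=near(W,x,y,.12)&(z>lo)&(z<hi)
        if m.sum()>50: print(n,'pile',lo,rect(W,big(m,0)))
E
python3 - <<'E'
from fit import *
for n in ['top0','side0','w1','w2','w3']:
    f=np.load(n+'.npz'); boards(n,f)
    if n!='w1':pile(n,f)
E
```

```text
top0 blue n2713 c=(534.4,347.4) size=(233,83) ang=-2.4 z=12.7
top0 yel n2013 c=(479.6,-8.6) size=(192,73) ang=-3.0 z=12.8
top0 cork n1411 c=(470.4,-181.8) size=(144,68) ang=-0.4 z=12.9
top0 pile 0.01 n495 c=(486.8,-351.7) size=(210,64) ang=-0.6 z=20.8
top0 pile 0.034 n237 c=(432.0,-351.7) size=(69,55) ang=-2.3 z=42.5
top0 pile 0.058 n509 c=(485.1,-353.1) size=(120,45) ang=-3.8 z=68.4
top0 pile 0.083 n234 c=(490.3,-354.1) size=(51,36) ang=-2.6 z=92.5
side0 blue n1107 c=(530.9,345.4) size=(232,87) ang=-2.5 z=11.4
side0 yel n1341 c=(476.1,-10.6) size=(192,77) ang=-1.9 z=11.4
side0 cork n1233 c=(467.3,-183.9) size=(144,70) ang=-0.2 z=11.2
side0 sauc n657 c=(541.9,181.2) size=(154,145) ang=-42.9 z=8.7
side0 pile 0.01 n777 c=(484.7,-354.8) size=(213,66) ang=-0.1 z=19.3
side0 pile 0.034 n732 c=(480.6,-355.7) size=(171,56) ang=-2.2 z=41.6
side0 pile 0.058 n719 c=(482.5,-355.4) size=(121,47) ang=-3.8 z=66.6
side0 pile 0.083 n290 c=(483.6,-355.1) size=(43,37) ang=-1.0 z=90.5
w1 blue n5508 c=(533.0,345.0) size=(231,79) ang=-2.3 z=11.6
w1 yel n5615 c=(478.7,-8.7) size=(192,76) ang=-2.9 z=12.4
w1
[... 365 characters left out ...]
e 0.01 n2123 c=(484.2,-353.7) size=(210,65) ang=0.2 z=20.9
w2 pile 0.034 n2140 c=(480.5,-354.4) size=(170,57) ang=-2.0 z=42.8
w2 pile 0.058 n2122 c=(482.6,-354.7) size=(119,46) ang=-3.3 z=68.4
w2 pile 0.083 n894 c=(491.5,-354.5) size=(58,36) ang=-4.3 z=92.1
w3 yel n5852 c=(477.4,-12.3) size=(192,71) ang=-3.0 z=11.4
w3 cork n4019 c=(468.4,-186.4) size=(144,65) ang=-0.7 z=11.8
w3 sauc n3337 c=(542.2,145.2) size=(154,94) ang=13.0 z=4.8
w3 pile 0.01 n1356 c=(483.9,-354.1) size=(209,62) ang=0.2 z=21.3
w3 pile 0.034 n1511 c=(480.5,-355.0) size=(170,55) ang=-1.9 z=43.2
w3 pile 0.058 n1714 c=(483.0,-355.3) size=(120,45) ang=-3.5 z=68.1
w3 pile 0.083 n871 c=(491.4,-355.8) size=(57,37) ang=-2.7 z=91.9
```

Request:
move_arm(
  series=[
    [0.008, -0.06, -0.02, 0, 0, 0],
    [0.008, -0.11, -0.06, 0, 0, 0],
    [0.008, -0.1465, -0.12, 0, 0, 0],
    [0.008, -0.1465, -0.18, 0, 0, 0],
    [0.008, -0.1465, -0.22, 0, 0, 0],
  ],
)

```text
clock: 2.75
position: [0.4797, -0.3534, 0.1331]
ee_rot: [-0.085, -3.137, -0.002]
force: [0.3, 0.5, 0.1]
width: 0.652
gripper_force: 0.0
```

Run:
```python
from fit import *
from scipy.optimize import least_squares
print(readout.observe()['position'])
for n in ['top0','side0','w1','w2']:
    f=np.load(n+'.npz');W=f['W'];im=f['im']
    h=cv2.cvtColor(im,cv2.COLOR_RGB2HSV)
    m=near(W,.54,.18,.1)&(W[...,2]>.004)&(W[...,2]<.03)
    if n!='top0': m&=(h[...,1]<40)&(h[...,2]>130)
    m=big(m)
    cs,_=cv2.findContours(m.astype(np.uint8),0,cv2.CHAIN_APPROX_NONE)
    p=W[cs[0][:,0,1],cs[0][:,0,0]]
    r=least_squares(lambda q:np.hypot(p[:,0]-q[0],p[:,1]-q[1])-q[2],[.54,.18,.077],loss='soft_l1',f_scale=.002)
    print(n,m.sum(),r.x.round(4),np.median(abs(r.fun)))
    q=W[near(W,r.x[0],r.x[1],.04)];print('floor z',np.nanmedian(q[:,2]))
```

```text
[ 0.47966304 -0.35341052  0.13307473]
top0 1366 [0.5385 0.1758 0.076 ] 0.0006434538392629807
floor z 0.005613298396376032
side0 477 [0.5359 0.1735 0.0704] 0.005887812579048676
floor z 0.004283386949870516
w1 5055 [0.5256 0.186  0.0655] 0.0121534159329897
floor z 0.004896627352729832
w2 3353 [0.5358 0.1744 0.0762] 0.0004396180258474658
floor z 0.004454646661053718
```

Request:
move_arm(
  series=[
    [0, 0, -0.03, 0, 0, 0],
    [0, 0, -0.05, 0, 0, 0],
    [0, 0, -0.06, 0, 0, 0],
    [0, 0, -0.06, 0, 0, 0],
  ],
)

```text
clock: 3.15
position: [0.4812, -0.3533, 0.0913]
ee_rot: [-0.081, -3.14, -0.001]
force: [0.3, 0.8, 0.0]
width: 0.65
gripper_force: 0.0
```

Run:
```python
from h import *
print(readout.observe()['position'])
im,d,W=cloud('wrist'); save('w4',im)
```

```text
[ 0.48120071 -0.35334028  0.09129912]
```

View pics/w4.png

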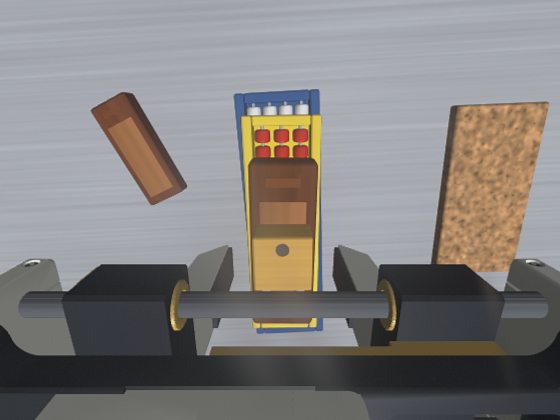

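Request:
move_arm(
  series=[
    [0, -0.001, -0.015, 0, 0, 0],
    [0, -0.001, -0.026, 0, 0, 0],
    [0, -0.001, -0.026, 0, 0, 0],
  ],
)

```text
clock: 3.5
position: [0.4807, -0.3539, 0.0712]
ee_rot: [-0.082, -3.139, -0.001]
force: [0.0, 0.8, -0.3]
width: 0.65
gripper_force: 0.0
```

Request:
move_arm(
  series=[
    [0, 0, 0, 0, 0, 0],
    [0, 0, 0, 0, 0, 0],
    [0, 0, 0, 0, 0, 0],
    [0, 0, 0, 0, 0, 0],
    [0, 0, 0, 0, 0, 0],
  ],
  claw=-1,
  squeeze=25,
)

```text
clock: 4.0
position: [0.4813, -0.3545, 0.0725]
ee_rot: [0.082, 3.14, -0.0]
force: [-0.3, 0.6, 2.8]
width: 0.391
gripper_force: 25.0
```

Request:
move_arm(
  series=[
    [0, 0, 0.01, 0, 0, 0],
    [0, 0, 0.04, 0, 0, 0],
    [0, 0, 0.09, 0, 0, 0],
    [0, 0.01, 0.13, 0, 0, 0],
    [0, 0.03, 0.14, 0, 0, 0],
  ],
)

```text
clock: 4.5
position: [0.482, -0.3341, 0.1808]
ee_rot: [0.085, 3.136, -0.005]
force: [-0.0, 0.1, -2.1]
width: 0.393
gripper_force: 25.0
```

Request:
move_arm(
  series=[
    [0, 0.04, 0, 0, 0, 0],
    [0.01, 0.09, 0, 0, 0, 0],
    [0.02, 0.145, 0, 0, 0, 0],
    [0.03, 0.2, 0, 0, 0, 0],
    [0.04, 0.255, 0, 0, 0, 0],
  ],
)

```text
clock: 5.0
position: [0.5104, -0.1381, 0.1765]
ee_rot: [-0.081, -3.139, -0.001]
force: [1.0, 1.3, -2.3]
width: 0.39
gripper_force: 25.0
```

Request:
move_arm(
  series=[
    [0.01, 0.06, 0, 0, 0, 0],
    [0.02, 0.12, 0, 0, 0, 0],
    [0.03, 0.18, 0, 0, 0, 0],
    [0.033, 0.23, 0, 0, 0, 0],
    [0.033, 0.28, 0, 0, 0, 0],
  ],
)

```text
clock: 5.5
position: [0.5349, 0.0719, 0.1764]
ee_rot: [-0.079, -3.139, 0.0]
force: [0.5, 0.5, -2.4]
width: 0.392
gripper_force: 25.0
```

Request:
move_arm(
  series=[
    [0, 0.05, 0, 0, 0, 0],
    [0, 0.09, 0, 0, 0, 0],
    [0, 0.12, -0.01, 0, 0, 0],
    [0, 0.135, -0.03, 0, 0, 0],
    [0, 0.14, -0.05, 0, 0, 0],
  ],
)

```text
clock: 6.0
position: [0.5348, 0.1759, 0.1381]
ee_rot: [-0.078, -3.139, -0.0]
force: [0.3, -0.0, -2.5]
width: 0.394
gripper_force: 25.0
```

Run:
```python
from fit import *
o=readout.observe();print(o['position'],o['joints'],o['width'])
im,d,W=cloud('wrist'); save('w5',im)
for n in('top','side'):
    i2,d,V=cloud(n); np.savez(n+'1.npz',im=i2,W=V); pile(n,dict(im=i2,W=V))
```

```text
[0.53476376 0.17592864 0.13807529] [-0.69625891  0.43997475  0.39059892  1.85692652 -0.2114435   0.8862294
  1.31669784] 0.3935597438821545
top pile 0.01 n497 c=(486.8,-351.8) size=(209,63) ang=-0.0 z=20.9
top pile 0.034 n480 c=(482.7,-352.8) size=(170,55) ang=-1.8 z=43.2
top pile 0.058 n771 c=(485.1,-353.8) size=(120,45) ang=-2.8 z=68.6
side pile 0.01 n784 c=(484.7,-354.1) size=(213,66) ang=-0.1 z=19.4
side pile 0.034 n741 c=(480.4,-354.9) size=(171,57) ang=-1.8 z=41.5
side pile 0.058 n1073 c=(483.3,-355.0) size=(122,46) ang=-3.5 z=66.7
```

View pics/w5.png

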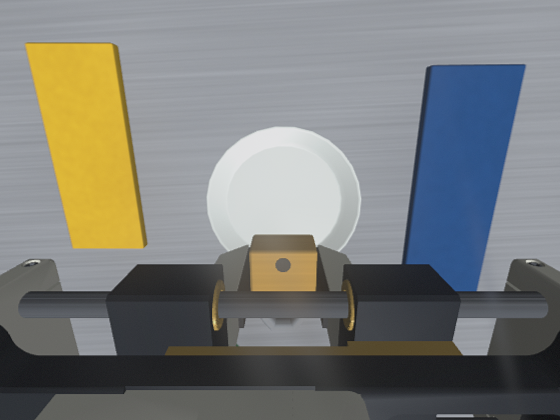

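The padlock is held level at (283,265) with the saucer centred just beyond it, and the pile hasn't moved. Lowering now.

Request:
move_arm(
  series=[
    [0.002, -0.002, -0.03, 0, 0, 0],
    [0.002, -0.002, -0.08, 0, 0, 0],
    [0.002, -0.002, -0.13, 0, 0, 0],
    [0.002, -0.002, -0.155, 0, 0, 0],
    [0.002, -0.002, -0.16, 0, 0, 0],
  ],
)

```text
clock: 6.65
position: [0.5361, 0.1711, 0.0179]
ee_rot: [-0.084, -3.137, 0.003]
force: [-1.0, -0.6, -1.8]
width: 0.392
gripper_force: 25.0
```

Request:
move_arm(
  series=[
    [0, 0, -0.003, 0, 0, 0],
    [0, 0, -0.006, 0, 0, 0],
    [0, 0, -0.008, 0, 0, 0],
    [0, 0, -0.009, 0, 0, 0],
    [0, 0, -0.009, 0, 0, 0],
  ],
)

```text
clock: 7.15
position: [0.5377, 0.1729, 0.0135]
ee_rot: [0.082, 3.14, 0.001]
force: [0.8, -0.0, -2.5]
width: 0.385
gripper_force: 25.0
```

Request:
move_arm(
  series=[
    [0, 0, -0.002, 0, 0, 0],
    [0, 0, -0.004, 0, 0, 0],
    [0, 0, -0.005, 0, 0, 0],
    [0, 0, -0.005, 0, 0, 0],
    [0, 0, -0.005, 0, 0, 0],
  ],
)

```text
clock: 7.65
position: [0.5374, 0.1728, 0.0095]
ee_rot: [-0.082, -3.141, -0.0]
force: [-1.7, -0.4, 5.9]
width: 0.388
gripper_force: 25.0
```

Request:
move_arm(
  series=[
    [0, 0, 0, 0, 0, 0],
    [0, 0, 0, 0, 0, 0],
    [0, 0, 0, 0, 0, 0],
  ],
  claw=0.05,
)

```text
clock: 7.95
position: [0.5375, 0.1728, 0.0092]
ee_rot: [0.082, 3.14, -0.0]
force: [0.0, -0.6, 0.1]
width: 0.521
gripper_force: 0.0
```

Request:
move_arm(
  series=[
    [0, 0, 0.02, 0, 0, 0],
    [0, 0, 0.06, 0, 0, 0],
    [0, 0, 0.12, 0, 0, 0],
    [0, 0, 0.18, 0, 0, 0],
    [0, -0.03, 0.22, 0, 0, 0],
  ],
)

```text
clock: 8.45
position: [0.5381, 0.1534, 0.1771]
ee_rot: [0.075, 3.138, 0.004]
force: [0.9, 0.1, 0.4]
width: 0.526
gripper_force: 0.0
```

Request:
move_arm(
  series=[
    [-0.07, -0.33, 0, 0, 0, 0],
    [-0.07, -0.33, 0, 0, 0, 0],
    [-0.07, -0.33, 0, 0, 0, 0],
    [-0.07, -0.33, 0, 0, 0, 0],
    [-0.07, -0.33, 0, 0, 0, 0],
  ],
  claw=0.3,
)

```text
clock: 8.95
position: [0.4849, -0.096, 0.1744]
ee_rot: [0.081, 3.14, 0.0]
force: [1.7, 0.5, -0.2]
width: 0.649
gripper_force: 0.0
```

Run:
```python
from fit import *
o=readout.observe();print(o['position'],o['width'])
im,d,V=cloud('top'); np.savez('top2.npz',im=im,W=V); pile('t',dict(im=im,W=V))
m=near(V,.54,.176,.11); z=V[...,2]
print('lock',rect(V,m&(z>.024)&(z<.05)))
i2,d,W=cloud('wrist');np.savez('w6.npz',im=i2,W=W)
m=near(W,.54,.176,.11); z=W[...,2];print('lock w',rect(W,m&(z>.024)&(z<.05)))
cv2.imwrite('pics/c6.png',np.hstack([cv2.resize(im[170:280,120:240],None,fx=3,fy=3),cv2.resize(i2,(440,330))])[:,:,::-1])
```

```text
[ 0.48490305 -0.09604032  0.17444202] 0.6485214159551799
t pile 0.01 n487 c=(487.0,-351.7) size=(209,63) ang=-0.4 z=21.1
t pile 0.034 n491 c=(482.8,-353.0) size=(170,55) ang=-2.3 z=43.1
t pile 0.058 n791 c=(485.3,-354.0) size=(120,45) ang=-3.2 z=68.6
lock n197 c=(543.6,171.7) size=(45,36) ang=-2.3 z=29.7
lock w n1071 c=(536.3,170.5) size=(38,36) ang=87.2 z=28.2
```

View pics/c6.png

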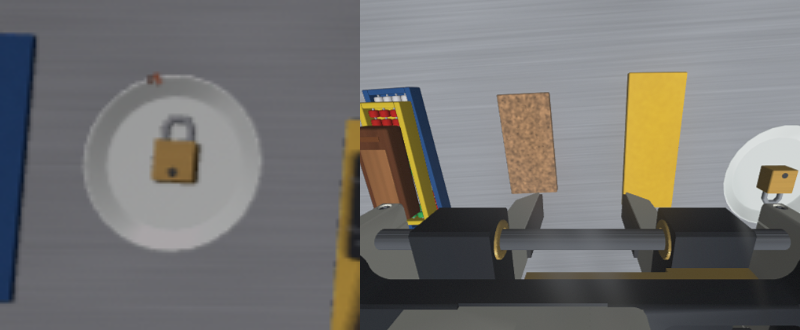

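The padlock lies flat in the middle of the saucer, within about 2–3 mm of centre. The pencil case is next.

Request:
move_arm(
  series=[
    [-0.0025, -0.066, 0, 0, 0, 0],
    [-0.0025, -0.132, 0, 0, 0, 0],
    [-0.0025, -0.198, 0, 0, 0, 0],
    [-0.0025, -0.264, 0, 0, 0, 0],
    [-0.0025, -0.32, -0.02, 0, 0, 0],
  ],
)

```text
clock: 9.55
position: [0.4846, -0.3375, 0.1607]
ee_rot: [0.083, 3.137, -0.003]
force: [1.3, -1.0, 0.4]
width: 0.65
gripper_force: 0.0
```

Request:
move_arm(
  series=[
    [0, -0.02, -0.02, 0, 0, 0],
    [0, -0.025, -0.07, 0, 0, 0],
    [0, -0.025, -0.11, 0, 0, 0],
    [0, -0.025, -0.13, 0, 0, 0],
    [0, -0.025, -0.13, 0, 0, 0],
  ],
)

```text
clock: 10.05
position: [0.4828, -0.3518, 0.0598]
ee_rot: [-0.081, -3.137, -0.003]
force: [-0.4, 0.3, 0.5]
width: 0.653
gripper_force: 0.0
```

Request:
move_arm(
  series=[
    [0, 0, 0, 0, 0, 0],
  ],
)

```text
clock: 10.15
position: [0.4843, -0.3531, 0.0626]
ee_rot: [0.081, 3.14, -0.001]
force: [0.8, -0.6, 0.2]
width: 0.652
gripper_force: 0.0
```

Request:
move_arm(
  series=[
    [-0.001, -0.002, -0.01, 0, 0, 0],
    [-0.001, -0.002, -0.02, 0, 0, 0],
    [-0.001, -0.002, -0.02, 0, 0, 0],
  ],
)

```text
clock: 10.45
position: [0.4827, -0.3542, 0.0463]
ee_rot: [-0.082, -3.14, -0.001]
force: [-0.9, 0.3, 1.3]
width: 0.652
gripper_force: 0.0
```

Request:
move_arm(
  series=[
    [0, 0, 0, 0, 0, 0],
    [0, 0, 0, 0, 0, 0],
    [0, 0, 0, 0, 0, 0],
    [0, 0, 0, 0, 0, 0],
  ],
  claw=-1,
  squeeze=20,
)

```text
clock: 10.85
position: [0.4831, -0.3546, 0.047]
ee_rot: [0.082, 3.14, -0.0]
force: [-1.4, 0.7, 2.5]
width: 0.475
gripper_force: 20.0
```

Request:
move_arm(
  series=[
    [0, 0, 0.005, 0, 0, 0],
    [0, 0, 0.02, 0, 0, 0],
    [0, 0, 0.06, 0, 0, 0],
    [0, 0, 0.09, 0, 0, 0],
    [0, 0, 0.1, 0, 0, 0],
  ],
)

```text
clock: 11.35
position: [0.4839, -0.3556, 0.1247]
ee_rot: [0.082, 3.137, -0.003]
force: [-0.1, -0.2, -1.2]
width: 0.478
gripper_force: 20.0
```

Run:
```python
from fit import *
o=readout.observe();print(o['position'],o['ee_rot'],o['width'])
for n in('top','side','wrist'):
    i2,d,V=cloud(n); np.savez(n+'3.npz',im=i2,W=V); pile(n,dict(im=i2,W=V),zs=((.010,.026),(.034,.048),(.12,.16)))
save('w7',i2)
```

```text
[ 0.48393786 -0.35559576  0.12473392] [ 8.19590324e-02  3.13703307e+00 -3.13368762e-03] 0.4777895408635584
top pile 0.01 n222 c=(567.3,-352.3) size=(62,48) ang=-89.8 z=20.8
top pile 0.034 n202 c=(427.6,-339.9) size=(59,32) ang=-2.7 z=42.6
top pile 0.12 n183 c=(532.6,-356.9) size=(43,26) ang=84.1 z=146.6
side pile 0.01 n732 c=(484.4,-354.0) size=(212,65) ang=-0.1 z=19.2
side pile 0.034 n1214 c=(480.4,-354.7) size=(172,57) ang=-1.9 z=39.9
side pile 0.12 n844 c=(455.3,-357.1) size=(80,65) ang=-89.8 z=143.8
wrist pile 0.01 n1552 c=(409.1,-354.5) size=(62,59) ang=-89.8 z=21.5
wrist pile 0.034 n2854 c=(417.0,-352.4) size=(54,42) ang=88.0 z=42.3
wrist pile 0.12 n12715 c=(456.5,-354.4) size=(78,66) ang=86.5 z=144.0
```

View pics/w7.png

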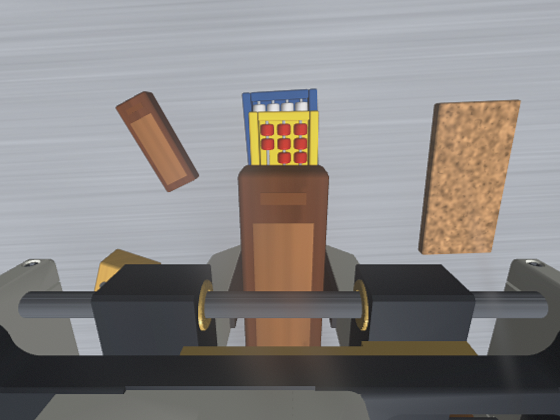

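Request:
move_arm(
  series=[
    [-0.003, 0.03, 0, 0, 0, 0.01],
    [-0.01, 0.09, 0, 0, 0, 0.02],
    [-0.016, 0.15, 0, 0, 0, 0.03],
    [-0.02, 0.205, -0.01, 0, 0, 0.04],
    [-0.02, 0.228, -0.03, 0, 0, 0.04],
  ],
)

```text
clock: 12.0
position: [0.4671, -0.179, 0.0983]
ee_rot: [-0.009, -3.14, -0.004]
force: [0.7, 0.2, -1.0]
width: 0.479
gripper_force: 20.0
```

Request:
move_arm(
  series=[
    [0, 0, -0.03, 0, 0, 0],
    [0, 0, -0.06, 0, 0, 0],
    [0, 0, -0.08, 0, 0, 0],
    [0, 0, -0.09, 0, 0, 0],
    [0, 0, -0.09, 0, 0, 0],
  ],
)

```text
clock: 12.5
position: [0.4667, -0.1832, 0.0303]
ee_rot: [-0.016, -3.138, -0.001]
force: [-0.1, -0.2, -1.5]
width: 0.477
gripper_force: 20.0
```

Request:
move_arm(
  series=[
    [0, 0, 0, 0, 0, 0],
  ],
)

```text
clock: 12.6
position: [0.4678, -0.1837, 0.0318]
ee_rot: [-0.016, -3.141, -0.0]
force: [0.1, 0.7, -2.1]
width: 0.477
gripper_force: 20.0
```

Need z ≈ 0.0155, so another −0.0163 → −0.0215; dx +0.001.

Request:
move_arm(
  series=[
    [0.001, 0, -0.008, 0, 0, 0],
    [0.001, 0, -0.015, 0, 0, 0],
    [0.001, 0, -0.019, 0, 0, 0],
    [0.001, 0, -0.021, 0, 0, 0],
    [0.001, 0, -0.021, 0, 0, 0],
  ],
)

```text
clock: 13.1
position: [0.4685, -0.1835, 0.0158]
ee_rot: [-0.016, -3.141, -0.0]
force: [0.0, -0.2, -1.0]
width: 0.478
gripper_force: 20.0
```

Request:
move_arm(
  series=[
    [0, 0, -0.001, 0, 0, 0],
    [0, 0, -0.0015, 0, 0, 0],
    [0, 0, -0.0015, 0, 0, 0],
  ],
)

```text
clock: 13.4
position: [0.4688, -0.1835, 0.015]
ee_rot: [0.016, 3.141, 0.0]
force: [-0.2, 0.6, -0.5]
width: 0.475
gripper_force: 20.0
```

Request:
move_arm(
  series=[
    [0, 0, -0.001, 0, 0, 0],
    [0, 0, -0.001, 0, 0, 0],
  ],
)

```text
clock: 13.6
position: [0.4688, -0.1835, 0.0149]
ee_rot: [0.016, 3.141, 0.001]
force: [-3.8, 2.0, 12.3]
width: 0.479
gripper_force: 20.0
```

Request:
move_arm(
  series=[
    [0, 0, 0, 0, 0, 0],
    [0, 0, 0, 0, 0, 0],
    [0, 0, 0, 0, 0, 0],
  ],
  claw=0.2,
)

```text
clock: 13.9
position: [0.4687, -0.1835, 0.0141]
ee_rot: [0.016, 3.141, -0.0]
force: [0.5, -0.2, -0.0]
width: 0.597
gripper_force: 0.0
```

Request:
move_arm(
  series=[
    [0, 0, 0.02, 0, 0, 0],
    [0, 0, 0.05, 0, 0, 0],
    [0, 0, 0.1, 0, 0, 0],
    [0, 0, 0.14, 0, 0, 0],
    [0, -0.01, 0.15, 0, 0, 0],
  ],
)

```text
clock: 14.4
position: [0.4703, -0.1909, 0.1293]
ee_rot: [0.014, 3.137, -0.001]
force: [1.1, -0.6, -0.3]
width: 0.599
gripper_force: 0.0
```

Request:
move_arm(
  series=[
    [0.015, -0.05, 0, 0, 0, -0.03],
    [0.015, -0.11, 0, 0, 0, -0.03],
    [0.015, -0.17, 0, 0, 0, -0.03],
    [0.015, -0.21, 0, 0, 0, -0.03],
    [0.015, -0.217, 0, 0, 0, -0.03],
  ],
  claw=0.5,
)

```text
clock: 14.9
position: [0.4782, -0.3588, 0.1261]
ee_rot: [-0.074, -3.14, 0.004]
force: [0.0, -0.6, -0.1]
width: 0.752
gripper_force: 0.0
```

Run:
```python
from fit import *
o=readout.observe();print(o['position'],o['ee_rot'],o['width'])
for n in('top','side','wrist'):
    i2,d,V=cloud(n); np.savez(n+'4.npz',im=i2,W=V); pile(n,dict(im=i2,W=V),zs=((.010,.026),(.034,.048)))
    pile(n+'cork',dict(im=i2,W=V),.469,-.184,zs=((.008,.016),(.03,.04)))
save('w8',i2)
```

```text
[ 0.47815814 -0.35876165  0.12607195] [-0.07356476 -3.13986022  0.00413275] 0.7519266596351518
top pile 0.01 n242 c=(563.4,-352.2) size=(63,56) ang=-90.0 z=20.8
top pile 0.034 n273 c=(544.9,-355.8) size=(55,45) ang=86.8 z=42.3
topcork pile 0.008 n565 c=(469.5,-181.9) size=(147,70) ang=-0.9 z=12.8
topcork pile 0.03 n726 c=(471.3,-183.3) size=(119,44) ang=-0.0 z=36.7
side pile 0.01 n748 c=(484.2,-355.9) size=(214,64) ang=-1.1 z=19.2
side pile 0.034 n1258 c=(480.0,-354.5) size=(170,58) ang=-1.8 z=40.1
sidecork pile 0.008 n492 c=(468.3,-186.6) size=(147,72) ang=-2.7 z=11.2
sidecork pile 0.03 n792 c=(469.0,-185.2) size=(123,47) ang=0.2 z=35.0
wrist pile 0.01 n1611 c=(430.5,-354.7) size=(102,61) ang=-0.0 z=21.4
wrist pile 0.034 n7849 c=(475.5,-354.5) size=(160,54) ang=-2.0 z=41.3
wristcork pile 0.008 n3517 c=(468.3,-184.2) size=(145,71) ang=-1.1 z=11.6
wristcork pile 0.03 n6980 c=(468.6,-185.5) size=(120,45) ang=-0.9 z=35.7
```

View pics/w8.png

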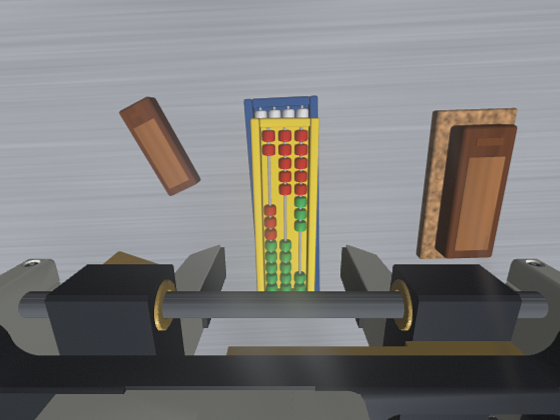

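Request:
move_arm(
  series=[
    [0, -0.001, -0.05, 0, 0, 0.007],
    [0, -0.001, -0.09, 0, 0, 0.007],
    [0, -0.001, -0.115, 0, 0, 0.007],
    [0, -0.001, -0.12, 0, 0, 0.007],
    [0, -0.001, -0.12, 0, 0, 0.007],
  ],
)

```text
clock: 15.55
position: [0.4801, -0.353, 0.0363]
ee_rot: [-0.051, -3.14, -0.002]
force: [0.3, -0.1, 1.2]
width: 0.75
gripper_force: 0.0
```

Request:
move_arm(
  series=[
    [0, 0, 0, 0, 0, 0],
  ],
)

```text
clock: 15.65
position: [0.4807, -0.3543, 0.0377]
ee_rot: [0.052, 3.14, -0.001]
force: [0.2, -0.8, -0.1]
width: 0.748
gripper_force: 0.0
```

Request:
move_arm(
  series=[
    [0, 0, -0.008, 0, 0, 0],
    [0, 0, -0.016, 0, 0, 0],
    [0, 0, -0.016, 0, 0, 0],
  ],
)

```text
clock: 15.95
position: [0.4796, -0.3542, 0.024]
ee_rot: [-0.054, -3.141, -0.001]
force: [-0.4, 0.7, 0.6]
width: 0.754
gripper_force: 0.0
```

Request:
move_arm(
  series=[
    [0, 0, 0, 0, 0, 0],
    [0, 0, 0, 0, 0, 0],
    [0, 0, 0, 0, 0, 0],
    [0, 0, 0, 0, 0, 0],
  ],
  claw=-1,
  squeeze=20,
)

```text
clock: 16.35
position: [0.48, -0.3546, 0.0247]
ee_rot: [0.054, 3.141, -0.0]
force: [-0.0, 0.6, 0.2]
width: 0.588
gripper_force: 20.0
```

Request:
move_arm(
  series=[
    [0, 0, 0.005, 0, 0, 0],
    [0, 0, 0.02, 0, 0, 0],
    [0, 0, 0.06, 0, 0, 0],
    [0, 0, 0.1, 0, 0, 0],
    [0, 0, 0.12, 0, 0, 0],
  ],
)

```text
clock: 16.85
position: [0.4807, -0.3555, 0.1177]
ee_rot: [0.054, 3.138, -0.003]
force: [1.6, 0.5, -1.4]
width: 0.586
gripper_force: 20.0
```

Run:
```python
from fit import *
o=readout.observe();print(o['position'],o['ee_rot'],o['width'])
for n in('top','side','wrist'):
    i2,d,V=cloud(n); pile(n,dict(im=i2,W=V),zs=((.010,.026),(.034,.048),(.1,.14)))
save('w9',i2)
```

```text
[ 0.48072798 -0.35550759  0.11769793] [ 5.42508167e-02  3.13816476e+00 -2.86616268e-03] 0.5862371006436061
top pile 0.01 n241 c=(562.0,-351.3) size=(61,58) ang=87.8 z=19.9
top pile 0.1 n463 c=(543.3,-357.3) size=(55,51) ang=88.1 z=133.7
side pile 0.01 n1514 c=(484.3,-353.3) size=(213,66) ang=0.2 z=17.5
side pile 0.1 n1259 c=(440.5,-352.7) size=(93,88) ang=-6.8 z=132.4
wrist pile 0.01 n1623 c=(388.3,-354.1) size=(62,18) ang=88.1 z=21.2
wrist pile 0.1 n19840 c=(448.2,-355.1) size=(102,88) ang=-1.9 z=132.5
```

View pics/w9.png

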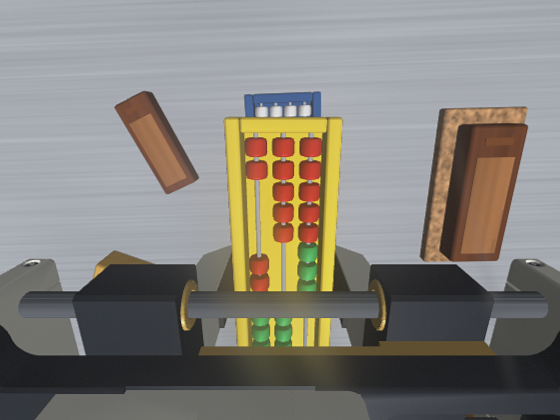

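Request:
move_arm(
  series=[
    [0, 0.02, 0, 0, 0, 0],
    [0, 0.06, 0, 0, 0, -0.01],
    [-0.001, 0.11, 0, 0, 0, -0.017],
    [-0.002, 0.16, 0, 0, 0, -0.017],
    [-0.003, 0.22, 0, 0, 0, -0.017],
  ],
)

```text
clock: 17.5
position: [0.4763, -0.1876, 0.1132]
ee_rot: [-0.083, -3.138, -0.0]
force: [0.6, 1.0, -1.4]
width: 0.582
gripper_force: 20.0
```

Request:
move_arm(
  series=[
    [0, 0.06, 0, 0, 0, 0],
    [0, 0.12, 0, 0, 0, 0],
    [0, 0.18, 0, 0, 0, 0],
    [0, 0.22, 0, 0, 0, 0],
    [0, 0.239, -0.01, 0, 0, 0],
  ],
)

```text
clock: 18.0
position: [0.4765, -0.006, 0.1062]
ee_rot: [-0.074, -3.139, -0.002]
force: [-0.7, -0.2, -1.5]
width: 0.585
gripper_force: 20.0
```

Request:
move_arm(
  series=[
    [0, 0, -0.02, 0, 0, 0],
    [0, 0, -0.06, 0, 0, 0],
    [0, 0, -0.09, 0, 0, 0],
    [0, 0, -0.105, 0, 0, 0],
    [0, 0, -0.105, 0, 0, 0],
  ],
)

```text
clock: 18.5
position: [0.4759, -0.0108, 0.0266]
ee_rot: [-0.083, -3.137, 0.001]
force: [0.1, 0.5, -2.1]
width: 0.587
gripper_force: 20.0
```

Request:
move_arm(
  series=[
    [0, 0, 0, 0, 0, 0],
  ],
)

```text
clock: 18.6
position: [0.4776, -0.0107, 0.0285]
ee_rot: [-0.083, -3.14, 0.0]
force: [0.3, -0.5, -0.8]
width: 0.589
gripper_force: 20.0
```

Request:
move_arm(
  series=[
    [0, 0, -0.007, 0, 0, 0],
    [0, 0, -0.013, 0, 0, 0],
    [0, 0, -0.016, 0, 0, 0],
    [0, 0, -0.018, 0, 0, 0],
    [0, 0, -0.018, 0, 0, 0],
  ],
)

```text
clock: 19.1
position: [0.4777, -0.0103, 0.0148]
ee_rot: [0.082, 3.14, 0.0]
force: [-0.4, 0.0, -1.5]
width: 0.583
gripper_force: 20.0
```

Request:
move_arm(
  series=[
    [0, 0, -0.001, 0, 0, 0],
    [0, 0, -0.001, 0, 0, 0],
  ],
)

```text
clock: 19.3
position: [0.4777, -0.0103, 0.0146]
ee_rot: [0.082, 3.14, 0.001]
force: [-2.3, 0.0, 8.3]
width: 0.586
gripper_force: 20.0
```

Contact; release, retreat, and head back to the pile. The opening goes to about 74 mm for the blue abacus.

Request:
move_arm(
  series=[
    [0, 0, 0, 0, 0, 0],
    [0, 0, 0, 0, 0, 0],
    [0, 0, 0, 0, 0, 0],
  ],
  claw=0.4,
)

```text
clock: 19.6
position: [0.4778, -0.0103, 0.0142]
ee_rot: [0.082, 3.14, 0.0]
force: [-0.4, 0.4, -0.3]
width: 0.699
gripper_force: 0.0
```

Request:
move_arm(
  series=[
    [0, 0, 0.02, 0, 0, 0],
    [0, 0, 0.05, 0, 0, 0],
    [0, 0, 0.1, 0, 0, 0],
    [0, 0, 0.14, 0, 0, 0],
    [0, -0.01, 0.15, 0, 0, 0],
  ],
)

```text
clock: 20.1
position: [0.4794, -0.0171, 0.1293]
ee_rot: [0.079, 3.136, 0.002]
force: [0.5, -0.2, -0.3]
width: 0.701
gripper_force: 0.0
```

Request:
move_arm(
  series=[
    [0.003, -0.05, 0, 0, 0, 0.03],
    [0.006, -0.11, 0, 0, 0, 0.05],
    [0.008, -0.17, 0, 0, 0, 0.05],
    [0.008, -0.23, 0, 0, 0, 0.05],
    [0.008, -0.29, 0, 0, 0, 0.05],
  ],
  claw=0.62,
)

```text
clock: 20.6
position: [0.4831, -0.2371, 0.126]
ee_rot: [0.001, -3.141, -0.001]
force: [0.4, -0.8, 0.2]
width: 0.81
gripper_force: 0.0
```

Request:
move_arm(
  series=[
    [0, -0.05, 0, 0, 0, 0],
    [0, -0.1, 0, 0, 0, 0],
    [0, -0.14, 0, 0, 0, 0],
    [0, -0.159, -0.02, 0, 0, 0],
    [0, -0.159, -0.03, 0, 0, 0],
  ],
)

```text
clock: 21.1
position: [0.482, -0.3573, 0.1026]
ee_rot: [-0.005, -3.14, 0.001]
force: [-0.2, -0.0, -0.8]
width: 0.812
gripper_force: 0.0
```

Run:
```python
from fit import *
o=readout.observe();print(o['position'],o['ee_rot'],o['width'],o['joints'])
for n in('top','side','wrist'):
    i2,d,V=cloud(n); pile(n,dict(im=i2,W=V),zs=((.010,.026),))
    pile(n+'yel',dict(im=i2,W=V),.478,-.0105,zs=((.008,.016),(.028,.04)))
save('w10',i2)
```

```text
[ 0.4820356  -0.35725726  0.10264532] [-5.38431520e-03 -3.14013094e+00  1.35654397e-03] 0.8119058061830222 [ 0.19180434  0.56026723  0.52177839  1.80521017 -0.35170287  0.87022269
  2.44485644]
top pile 0.01 n469 c=(558.7,-352.2) size=(65,63) ang=-2.3 z=19.8
topyel pile 0.008 n676 c=(479.9,-7.4) size=(195,76) ang=-3.0 z=12.5
topyel pile 0.028 n736 c=(480.5,-10.8) size=(170,54) ang=-3.0 z=33.4
side pile 0.01 n1589 c=(483.6,-353.4) size=(211,67) ang=0.5 z=17.9
sideyel pile 0.008 n440 c=(476.7,-10.5) size=(196,79) ang=-3.6 z=11.3
sideyel pile 0.028 n664 c=(478.5,-11.9) size=(171,59) ang=-3.6 z=31.6
wrist pile 0.01 n9893 c=(469.2,-354.0) size=(179,62) ang=0.2 z=19.1
```

View pics/w10.png

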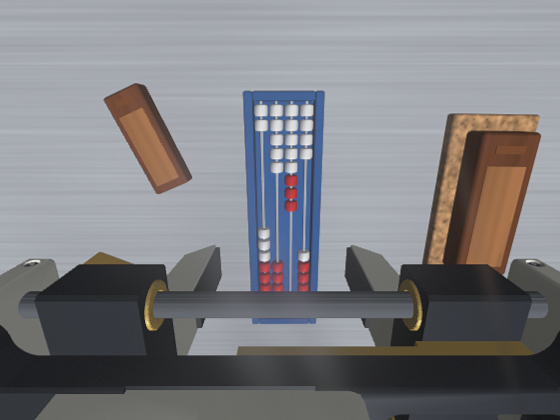

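Request:
move_arm(
  series=[
    [0, 0.001, -0.04, 0, 0, 0],
    [0, 0.001, -0.08, 0, 0, 0],
    [0, 0.001, -0.105, 0, 0, 0],
    [0, 0.001, -0.115, 0, 0, 0],
    [0, 0.001, -0.115, 0, 0, 0],
  ],
)

```text
clock: 21.75
position: [0.4837, -0.3526, 0.0175]
ee_rot: [0.003, -3.141, -0.002]
force: [-0.5, -0.3, 0.4]
width: 0.811
gripper_force: 0.0
```

Request:
move_arm(
  series=[
    [0, 0, 0, 0, 0, 0],
  ],
)

```text
clock: 21.85
position: [0.4844, -0.3538, 0.0189]
ee_rot: [-0.002, 3.14, -0.001]
force: [0.1, 0.3, 0.7]
width: 0.807
gripper_force: 0.0
```

Request:
move_arm(
  series=[
    [0, 0, -0.008, 0, 0, 0],
    [0, 0, -0.015, 0, 0, 0],
    [0, 0, -0.018, 0, 0, 0],
    [0, 0, -0.018, 0, 0, 0],
  ],
)

```text
clock: 22.25
position: [0.4835, -0.3536, 0.0041]
ee_rot: [0.0, -3.141, -0.001]
force: [-0.4, -0.2, 0.3]
width: 0.811
gripper_force: 0.0
```

Request:
move_arm(
  series=[
    [0, 0, 0, 0, 0, 0],
    [0, 0, 0, 0, 0, 0],
    [0, 0, 0, 0, 0, 0],
    [0, 0, 0, 0, 0, 0],
  ],
  claw=-1,
  squeeze=25,
)

```text
clock: 22.65
position: [0.4837, -0.3538, 0.0045]
ee_rot: [-0.001, 3.141, 0.0]
force: [-0.2, -0.0, 0.6]
width: 0.674
gripper_force: 25.0
```

Request:
move_arm(
  series=[
    [0, 0, 0.005, 0, 0, 0],
    [0, 0, 0.02, 0, 0, 0],
    [0, 0, 0.06, 0, 0, 0],
    [0, 0, 0.11, 0, 0, 0],
    [0, 0, 0.15, 0, 0, 0],
  ],
)

```text
clock: 23.15
position: [0.4836, -0.3542, 0.1194]
ee_rot: [0.0, 3.141, -0.001]
force: [0.2, -0.1, -2.6]
width: 0.672
gripper_force: 25.0
```

Request:
move_arm(
  series=[
    [0, 0.015, 0.005, 0, 0, 0],
    [0, 0.05, 0.005, 0, 0, 0],
    [0.005, 0.1, 0.005, 0, 0, -0.01],
    [0.01, 0.155, 0.005, 0, 0, -0.01],
    [0.015, 0.21, 0.005, 0, 0, -0.02],
  ],
)

```text
clock: 23.65
position: [0.4942, -0.1941, 0.1202]
ee_rot: [-0.033, -3.141, -0.001]
force: [1.4, 0.5, -2.3]
width: 0.671
gripper_force: 25.0
```

Request:
move_arm(
  series=[
    [0.005, 0.055, 0, 0, 0, 0],
    [0.01, 0.11, 0, 0, 0, 0],
    [0.015, 0.165, 0, 0, 0, -0.01],
    [0.02, 0.22, 0, 0, 0, -0.017],
    [0.025, 0.275, 0, 0, 0, -0.017],
  ],
)

```text
clock: 24.15
position: [0.5127, 0.0122, 0.1203]
ee_rot: [-0.06, -3.14, -0.0]
force: [0.6, 0.1, -1.8]
width: 0.67
gripper_force: 25.0
```

Request:
move_arm(
  series=[
    [0.005, 0.055, 0, 0, 0, 0],
    [0.01, 0.11, 0, 0, 0, 0],
    [0.015, 0.165, 0, 0, 0, 0],
    [0.02, 0.22, 0, 0, 0, 0],
    [0.025, 0.27, 0, 0, 0, 0],
  ],
)

```text
clock: 24.65
position: [0.5312, 0.215, 0.1202]
ee_rot: [-0.058, -3.14, -0.0]
force: [1.0, 0.3, -2.0]
width: 0.674
gripper_force: 25.0
```

Request:
move_arm(
  series=[
    [0, 0.05, 0, 0, 0, 0],
    [0, 0.09, 0, 0, 0, 0],
    [0, 0.12, 0, 0, 0, 0],
    [0, 0.13, 0, 0, 0, 0],
    [0, 0.13, 0, 0, 0, 0],
  ],
)

```text
clock: 25.15
position: [0.5314, 0.3109, 0.12]
ee_rot: [-0.057, -3.14, 0.001]
force: [0.5, -0.6, -2.4]
width: 0.673
gripper_force: 25.0
```

Run:
```python
from fit import *
o=readout.observe();print(o['position'],o['ee_rot'],o['width'],o['joints'])
i2,d,V=cloud('wrist');save('w11',i2);boards('w',dict(im=i2,W=V))
```

```text
[0.53139931 0.31085688 0.12003276] [-5.69986015e-02 -3.14008230e+00  7.08966643e-04] 0.6725310376307916 [-0.96046982  0.55917751  0.51233478  1.74827568 -0.33250125  0.92240261
  1.22480235]
w blue n4169 c=(497.2,379.5) size=(158,23) ang=-2.2 z=11.9
w sauc n14885 c=(523.8,175.2) size=(154,128) ang=86.9 z=5.9
```

View pics/w11.png

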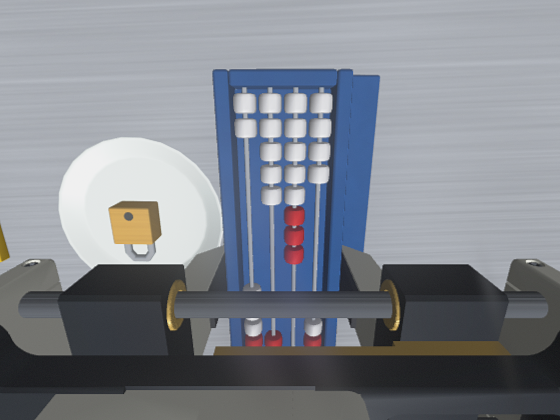

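Request:
move_arm(
  series=[
    [0.001, 0.02, 0, 0, 0, 0],
    [0.001, 0.04, -0.02, 0, 0, 0],
    [0.001, 0.047, -0.06, 0, 0, 0],
    [0.001, 0.047, -0.1, 0, 0, 0],
    [0.001, 0.047, -0.12, 0, 0, 0],
  ],
)

```text
clock: 25.7
position: [0.5313, 0.3451, 0.0271]
ee_rot: [-0.06, -3.138, 0.003]
force: [-1.2, 0.6, -1.7]
width: 0.673
gripper_force: 25.0
```

Request:
move_arm(
  series=[
    [0, 0, 0, 0, 0, 0],
    [0, 0, 0, 0, 0, 0],
  ],
)

```text
clock: 25.9
position: [0.5337, 0.3451, 0.0309]
ee_rot: [0.061, 3.141, -0.0]
force: [-0.0, 0.5, -1.9]
width: 0.669
gripper_force: 25.0
```

Run:
```python
from fit import *
o=readout.observe();print(o['position'])
for n in('side','top','wrist'):
    i2,d,V=cloud(n); z=V[...,2]; h=cv2.cvtColor(i2,cv2.COLOR_RGB2HSV)
    for lo,hi in((.007,.0145),(.034,.046)):
        for x0 in (.44,.62):
            m=near(V,.533,.346,.14)&(z>lo)&(z<hi)&(h[...,0]>95)&(h[...,0]<130)&(h[...,1]>100)&(abs(V[...,0]-x0)<.015)
            y=V[m][:,1]
            if len(y)>15: print(n,lo,x0,np.percentile(y,[1,99]).round(4),len(y))
```

```text
[0.53365864 0.3450993  0.03089975]
side 0.007 0.44 [0.3083 0.3892] 117
side 0.007 0.62 [0.3008 0.33  ] 57
side 0.034 0.44 [0.3122 0.3772] 61
side 0.034 0.62 [0.3065 0.3517] 42
top 0.007 0.44 [0.31   0.3912] 99
top 0.007 0.62 [0.3024 0.316 ] 49
top 0.034 0.44 [0.3162 0.3749] 29
top 0.034 0.62 [0.3093 0.3708] 36
wrist 0.007 0.44 [0.3466 0.3938] 864
wrist 0.007 0.62 [0.3804 0.3867] 90
wrist 0.034 0.44 [0.3237 0.372 ] 271
```

Within each camera, the abacus sits about 4 mm toward −y relative to the board, so I'll shift +4 mm and lower.

Request:
move_arm(
  series=[
    [-0.001, 0.003, -0.002, 0, 0, 0],
    [-0.001, 0.0055, -0.008, 0, 0, 0],
    [-0.001, 0.0055, -0.014, 0, 0, 0],
    [-0.001, 0.0055, -0.017, 0, 0, 0],
    [-0.001, 0.0055, -0.017, 0, 0, 0],
  ],
)

```text
clock: 26.55
position: [0.5321, 0.3491, 0.0173]
ee_rot: [-0.06, -3.14, 0.001]
force: [-0.2, -0.1, -2.1]
width: 0.672
gripper_force: 25.0
```

Request:
move_arm(
  series=[
    [0, 0, 0, 0, 0, 0],
  ],
)

```text
clock: 26.65
position: [0.5324, 0.3492, 0.0177]
ee_rot: [-0.061, -3.141, 0.0]
force: [0.5, 0.3, -2.8]
width: 0.676
gripper_force: 25.0
```

Run:
```python
from fit import *
o=readout.observe();print(o['position'])
for n in('side','top'):
    i2,d,V=cloud(n); z=V[...,2]; h=cv2.cvtColor(i2,cv2.COLOR_RGB2HSV)
    c=near(V,.533,.346,.14)&(h[...,0]>95)&(h[...,0]<130)&(h[...,1]>100)
    for x0 in (.44,.62):
      for lo,hi in((.007,.0145),(.026,.043)):
        y=V[c&(z>lo)&(z<hi)&(abs(V[...,0]-x0)<.015)][:,1]
        if len(y)>9: print(n,lo,x0,np.percentile(y,[1,99]).round(4),len(y))
    for lo,hi in((.007,.0145),(.026,.043)):
        x=V[c&(z>lo)&(z<hi)][:,0]
        print(n,'x',lo,np.percentile(x,[.5,99.5]).round(4))
```

```text
[0.53242549 0.3491895  0.01771451]
side 0.007 0.44 [0.3074 0.3865] 66
side 0.026 0.44 [0.3159 0.3811] 75
side 0.007 0.62 [0.2986 0.3186] 34
side 0.026 0.62 [0.3097 0.3709] 47
side x 0.007 [0.4136 0.6424]
side x 0.026 [0.4276 0.6344]
top 0.007 0.44 [0.3102 0.3919] 83
top 0.026 0.44 [0.3205 0.3831] 128
top 0.007 0.62 [0.3024 0.369 ] 50
top 0.026 0.62 [0.3126 0.3759] 106
top x 0.007 [0.4169 0.6521]
top x 0.026 [0.4296 0.6404]
```

Centred now. Lower to contact and release.

Request:
move_arm(
  series=[
    [0, 0, -0.001, 0, 0, 0],
    [0, 0, -0.0015, 0, 0, 0],
    [0, 0, -0.0015, 0, 0, 0],
  ],
)

```text
clock: 27.05
position: [0.5324, 0.3493, 0.0167]
ee_rot: [-0.06, -3.141, 0.0]
force: [1.0, -0.8, -2.6]
width: 0.674
gripper_force: 25.0
```

Request:
move_arm(
  series=[
    [0, 0, -0.001, 0, 0, 0],
    [0, 0, -0.001, 0, 0, 0],
  ],
)

```text
clock: 27.25
position: [0.5325, 0.3493, 0.0165]
ee_rot: [0.06, 3.141, 0.001]
force: [-1.6, -0.7, 3.9]
width: 0.672
gripper_force: 25.0
```

Request:
move_arm(
  series=[
    [0, 0, 0, 0, 0, 0],
    [0, 0, 0, 0, 0, 0],
    [0, 0, 0, 0, 0, 0],
  ],
  claw=0.6,
)

```text
clock: 27.55
position: [0.5326, 0.3494, 0.016]
ee_rot: [0.06, 3.141, 0.0]
force: [-0.2, -0.2, -0.4]
width: 0.796
gripper_force: 0.0
```

Request:
move_arm(
  series=[
    [0, 0, 0.02, 0, 0, 0],
    [0, 0, 0.05, 0, 0, 0],
    [0, 0, 0.1, 0, 0, 0],
    [0, 0, 0.16, 0, 0, 0],
    [0, 0, 0.22, 0, 0, 0],
  ],
)

```text
clock: 28.05
position: [0.5323, 0.3489, 0.1836]
ee_rot: [0.061, 3.141, -0.0]
force: [-0.0, 1.5, 0.2]
width: 0.801
gripper_force: 0.0
```

Request:
move_arm(
  series=[
    [-0.1, 0.15, 0.05, 0, 0, 0],
    [-0.15, 0.25, 0.05, 0, 0, 0],
    [-0.15, 0.25, 0.05, 0, 0, 0],
    [-0.2, 0.25, 0.05, 0, 0, 0],
    [-0.2, 0.25, 0.05, 0, 0, 0],
  ],
)

```text
clock: 28.55
position: [0.3807, 0.5384, 0.2199]
ee_rot: [0.06, 3.14, 0.002]
force: [0.7, 0.8, -0.3]
width: 0.798
gripper_force: 0.0
```

Run:
```python
from fit import *
o=readout.observe();print(o['position'],o['width'],o['force'])
im,d,V=cloud('top');save('top9',im)
for k,x,y,l in [('lock',.54,.176,.024),('blue',.533,.347,.027),('yel',.478,-.01,.027),('cork',.469,-.184,.03)]:
    pile(k,dict(W=V),x,y,zs=((.0075,.0155),(l,.045)))
f=np.load('top0.npz')['W']
for n,W in(('before',f),('after',V)):
    for k,x,y in(('mug',.71,.1),('jar',.71,-.13)):
        m=near(W,x,y,.1)&(W[...,2]>.05)&(W[...,2]<.1);print(n,k,W[m].mean(0).round(4))
    m=near(W,.54,.176,.095)&(W[...,2]>.008)&(W[...,2]<.016);print(n,'saucer rim',rect(W,m))
```

```text
[0.38074674 0.53844936 0.21993023] 0.7976848608299051 [ 0.67626852  0.79487847 -0.27912951]
lock pile 0.0075 n789 c=(538.5,176.3) size=(153,151) ang=-55.6 z=11.3
lock pile 0.024 n194 c=(539.0,171.9) size=(36,36) ang=-2.4 z=29.9
blue pile 0.0075 n540 c=(534.2,347.1) size=(235,86) ang=-3.1 z=12.2
blue pile 0.027 n1082 c=(535.3,348.5) size=(210,65) ang=-2.2 z=32.8
yel pile 0.0075 n680 c=(479.8,-7.9) size=(195,77) ang=-3.1 z=12.3
yel pile 0.027 n731 c=(480.1,-10.7) size=(170,54) ang=-2.9 z=33.5
cork pile 0.0075 n533 c=(470.5,-182.1) size=(145,70) ang=-1.2 z=12.3
cork pile 0.03 n809 c=(471.2,-183.2) size=(118,44) ang=0.1 z=36.9
before mug [0.7442 0.0877 0.0662]
before jar [ 0.752  -0.148   0.0735]
before saucer rim n1045 c=(539.2,176.8) size=(154,153) ang=-42.4 z=10.8
after mug [0.7442 0.0874 0.0664]
after jar [ 0.7518 -0.148   0.0732]
after saucer rim n1038 c=(538.7,176.7) size=(154,152) ang=-42.1 z=10.7
```

View pics/top9.png

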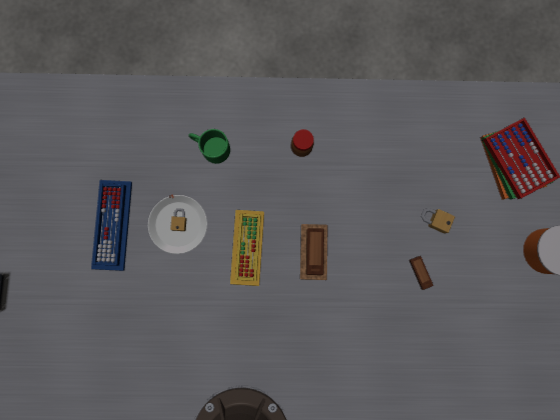

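The final top view shows the padlock in the saucer (178,224). The case is on the cork (315,252), the yellow abacus on the yellow board (247,248) and the blue abacus on the blue board (112,225). All sit within about 5 mm of centre, and the mug, jar and saucer haven't moved.

```bash
python3 -c "
from cell import ticket
print(ticket.sign_off())"
```

```text
the job is handed in; nothing more can be done
None
```

The job is done and handed in at about 29 s: all four things are on their places in the order asked and released, each within about 5 mm of centre, with the saucer, mug and jar unmoved.

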